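Lock a printing block into the proofing bed with its cam knob

TASK

Take the mid-sized wooden printing block (the 56 by 80 mm one), lay it face up in the proofing bed and slide it gently home so that it is flush against both low metal stops. Then turn the bed's knob clockwise until the sprung jaw drops in and clamps the block; feel for that point and do not force the cam on past it. Let go of everything, and leave the other things on the bench where they are.

Things in the scene. Friction and masses are not known exactly. Their poses are not given: they have to be found in the camera images.
- bed: Proofing bed, fixed to the bench: plywood board 170 (x) x 310 (y) x 15 mm. Origin: centre of the board's underside, at bench height; z up. Two low metal stops stand on the board towards its -y end; the grey cam housing, 100 mm (x) x 130 mm (y from 2 to 132 mm), top 49 mm above the bench, stands towards its +y end, with the knob on it.
- end_stop (a point): Middle of the top edge of the end stop's face: an aluminium strip 90 mm long (along x) and 8 mm high on the board. The face looks to the bed's +y and lies at bed y = -135 mm. Axes as the bed's.
- side_stop (a point): Middle of the top edge of the side stop's face: an aluminium strip 60 mm long (along y), 13 mm thick and 8 mm high on the board. The face looks to the bed's -x and lies at bed x = +28 mm. Axes as the bed's.
- home (a point): Point on the board's top (15 mm above the bench) where the block's origin lies when the block is flush against both stops: bed frame (0, -95, 15) mm; axes as the bed's. The block's long side then lies along the bed's y (either way round).
- block: The printing block to be clamped: wood with a dark grey lino face on top, 56 (x) x 80 (y) x 32 mm high, about 0.12 kg. Origin: centre of its underside; z up; it starts flat on the bench, face up. Take it across its 56 mm; in the bed keep the fingertips more than 8 mm above the board, to clear the stops.
- jaw: Sprung aluminium jaw: pad 44 (x) x 12 (y) mm, 17 to 39 mm above the bench, on two rods that run into the housing; slides along the bed's y. Origin: on its clamping face (looks to -y), at board height. Held open by the cam it is at bed y = -47 mm, 8 mm off a block that lies home; dropped, a spring holds it at y = -55 mm against the block with about 16 N.
- knob: Black knob on the housing: disc 44 mm across, 8 mm high, bearing an upright bar 44 mm long (along the knob's own x), 14 mm thick, from 61 to 93 mm above the bench. Origin: on the upright turning axis, 53 mm above the bench. Turns clockwise from above. Starts 0 to 0.3 rad clockwise of the bed's x axis; end stops at 0 and 2.7 rad.
- knob_grip (a point): Point on the knob's axis in the middle of the bar's height, 79 mm above the bench: where to take the bar, across its 14 mm. Axes as the knob's.
- cam_axis (a point): Knob's axis at the housing's top. The cam inside is unseen and its setting varies: the jaw begins to drop 0.7 to 1.6 rad clockwise of the bed's x and is in some 0.2 rad later. The knob takes about 0.12 N m on the cam's rim; as the jaw drops, its spring draws the knob on; once in, the notch's far wall blocks it (over 0.3 N m within 0.03 rad, 1 N m forces it). Let go there, it stays.
- small_block: Bystander: wooden lino block 50 x 50 x 32 mm, origin at the centre of its underside.
- long_block: Bystander: wooden lino block 44 (x) x 120 (y) x 32 mm, origin at the centre of its underside.
- ink_can: Bystander: ink can 72 mm across, 75 mm high, origin at the centre of its underside.
- brush_jar: Bystander: white jar of brushes, 76 mm across, jar 100 mm and brushes up to 230 mm high, origin at the centre of its underside.
- ink_roller: Bystander: lying hand ink roller, 100 mm wide drum, about 170 mm long, 36 mm high, origin under the drum's middle.
- palette_knife: Bystander: palette knife 200 mm long, lying flat.
There are look-alikes about, which are no part of the job. Leave any green look-alike of the block alone.

How it is judged:
On the way, in this order (a step that is already met when the one before it is completed fails the run):
1. the block lies flat in the bed, within 3 mm of flush against both stops and square to them, the jaw still open (x of block in the frame of home between -0.003 and 0.003 m and y of block in the frame of home between -0.003 and 0.003 m and z of block in the frame of home below 0.002 m and angle between the y axis of block and the y axis of bed, either way round below 0.06 rad and angle between block's own z axis and vertical below 0.05 rad and y of jaw in the frame of home above 0.046 m), for 0.2 s.
2. the jaw has dropped onto the block and clamps it (y of jaw in the frame of home below 0.0425 m and contact force between jaw and block above 9 N), for 0.2 s.
At the end, for the whole second after the job is handed in: The block lies flat and face up in the bed, within 2.5 mm of flush against both stops and square to within 0.04 rad; the jaw has dropped fully (its face within 2.5 mm of its place on a home block) and presses on the block with more than 9 N; block and knob are at rest (all of step 2 and x of block in the frame of home between -0.0025 and 0.0025 m and y of block in the frame of home between -0.0025 and 0.0025 m and z of block in the frame of home below 0.002 m and angle between the y axis of block and the y axis of bed, either way round below 0.04 rad and angle between block's own z axis and vertical below 0.04 rad and linear speed of block below 0.01 m/s and angular speed of knob below 0.05 rad/s); the robot touches nothing.
It fails at once if the cam is forced on past the notch (cam pressed on the jaw's follower with more than 42 N) (contact force between knob and jaw above 42 N).
It fails at once if the block is rammed into the bed or its stops (more than 60 N, before it is clamped) (contact force between block and bed above 60 N and y of jaw in the frame of home above 0.046 m).
It fails at once if another thing on the bench is moved by more than 20 mm (distance of any of small_block, long_block, ink_can, brush_jar, ink_roller, palette_knife from where it was at the start of the episode above 0.02 m).
It also fails if it takes over 64 s, if anything falls off the work surface, if the arm or the gripper's body presses on something with over 40 N, if the wrist force passes 120 N, or if a joint passes its speed limit or range.

ROBOT

A 6-joint arm with a two-finger parallel gripper is mounted at the origin on the work surface. World frame = base frame: x ahead of the robot, y to its left, z up, the work surface at z = 0. Lengths are in m, angles in rad, forces in N, time in s.
With the tool pointing down it reaches from about 0.35 to 0.775 m from the base axis. Payload 5.5 kg.
Tool frame: the origin (TCP) lies at the very end of the fingers, on their centre line; the grasp point (between the pads) lies 19 mm behind it; z points along the fingers, x is the direction in which the jaws open and shut, and the axes are right-handed (so a half turn about z gives the same grasp; the last joint's range is limited). The gripper opens to 85 mm and grips with 20 to 120 N. Pads are 22 mm wide; open, the fingers measure 114 mm over their backs; the gripper's body (76 mm by 85 mm) begins 54 mm behind the grasp point. The pads swing forward as they close: fully open they stand 13 mm farther back than shut.
Start: joints at [-1.321, 0.313, 0.046, 1.304, 0, 1.431], TCP at [0.219, -0.532, 0.231] pointing down, gripper open.
Joint ranges: [-2.76, 2.76], [-0.86, 1.69], [-1.03, 1.26], [-2.2, 2.34], [-1.47, 1.5], [-3.14, 3.14]. Speed limits (rad/s): [2.57, 2.57, 3.14, 3.14, 3.14, 3.14].

INTERFACE

Orientations are given as a unit quaternion [w, x, y, z].
In Python, from workcell import monitor, eyes, ticket gives the robot as it stands.
- The arm moves only by the tool send_rows, never from a script. Its argument "targets" is a list of rows, each a list of 5 numbers: the shift along the world's x, y, z in m, then the turn about the world's z in degrees, then the closure in counts, from 0 (fully open) to 255 (shut). A call has 1 to 12 rows; each row shifts and turns the commanded pose from where the row before left it; what a row does not reach is not made up. A row lasts 1/10 s, in which the tool goes at most 50 mm and 8.59 degrees, less where a joint would pass 70% of its speed; a pose out of reach is approached as far as the arm can. A call is refused whole if a number of a shift passes 0.05 or a number of a turn 8.59, either way. A call with a gripper value outside its range is refused whole. The fingers move at their own pace and stop on an object; "newtons" is the grip in N (left out, the last holds). Time passes only in rows, so rows that do not move let the fingers close. It gives the time, the measured TCP pose, the force and the opening at its end, in the units of the state.
- monitor.get_state(): the state, without advancing time (a new reading comes with each control period).
- eyes.read_camera(name): name is "side" or "top" or "wrist"; returns a dict with "img" (420x560x3 uint8, red, green, blue), "z_map" (420x560 float32, m along the optical axis (not along the pixel's ray), 0 where there is no reading), "camera_matrix" (3x3 intrinsics, pixels), "pose" (4x4, takes a point from camera to world coordinates); the wrist camera has in their place "T_tool_cam" (4x4, takes a point from camera to tool coordinates, whose origin is the TCP and whose axes are the tool frame's). Camera axes: x right, y down, z forward; pixel columns grow to the right and rows downward; lengths in m; the calibration is good to about 2 mm. A picture is of the moment at which its call begins: read the wrist's pose just before it.
- ticket.hand_in(): hands the job in, once; it reports no verdict.
Trained networks look in the newest picture that a camera, given by its name, has taken for a name from the list of things; names that differ only in an ending like _2 or _b are one class to them, and where a whole thing is asked for, a point or a joint stands for the part that bears it (a point fixed in the world has none). Each returns a list of dicts, best first, with "conf" (0 to 1); they miss things now and then, are a little off and sometimes report something else, mostly with a low value. They report only what shows in the picture. A call takes as long as a camera call. They do not tell look-alikes from the thing itself.
- eyes.spot_in(name, camera): "xyz" ([x, y, z] in m, in world coordinates, good to about 4 mm: the middle of the surface that is visible of it).
- eyes.tip_of(name, camera): "xyz" ([x, y, z] in m, in world coordinates, good to about 4 mm: a listed point, or the origin of a listed thing).
The state is a dict: "clock": time; "joint_pos": joint angles; "qvel": joint speeds; "tau": joint torques, N m; "tcp_pos": TCP position; "orientation": TCP orientation; "wrist_force": force on the tool from outside, world axes, zero at the start; "ft_torque": the same for the moment, N m; "finger_gap": finger opening in m.
Only numpy, scipy, OpenCV 4.12 (cv2) and the standard library are available. Lean on these libraries where they do the work, as an engineer would, in place of code of your own. Each camera call takes 0.05 s, during which the arm holds its last target.

## Working session

There is one attempt and no reset: what is moved stays moved. The work goes in short steps, Python scripts to look and compute and a tool call to move; the robot and the scene stay as the last step left them, time stands still between calls to the robot, and variables do not carry over. Pictures are saved under pics/ and viewed, and the job is handed in when it is done.

Besides the shell and the picture viewer there is one more tool, called after "Request:" as a command line: name --pt "numbers of a row" for each row, then --argument value for the rest. send_rows: Moves the arm, as the interface text tells. Its arguments: {"type":"object","properties":{"targets":{"type":"array"},"newtons":{"type":"number"}},"required":["targets"]}

```bash
ls; mkdir -p pics; cat > h.py <<'E'
import numpy as np, cv2
from workcell import monitor, eyes, ticket
from scipy.spatial.transform import Rotation as R
def cam(n,save=None):
    s=monitor.get_state()
    c=eyes.read_camera(n)
    if n=='wrist':
        T=np.eye(4);q=s['orientation'];T[:3,:3]=R.from_quat([q[1],q[2],q[3],q[0]]).as_matrix();T[:3,3]=s['tcp_pos']
        c['pose']=T@np.array(c['T_tool_cam'])
    if save: cv2.imwrite(f'pics/{save}.png',c['img'][:,:,::-1]); np.savez(f'pics/{save}.npz',**{k:np.array(v) for k,v in c.items()})
    return c
def cloud(c):
    z=c['z_map'];K=np.array(c['camera_matrix']);v,u=np.mgrid[:z.shape[0],:z.shape[1]]
    P=np.stack([(u-K[0,2])/K[0,0]*z,(v-K[1,2])/K[1,1]*z,z],-1)
    T=np.array(c['pose']);return P@T[:3,:3].T+T[:3,3]
E
python3 - <<'E'
from h import *
for n in ['top','side','wrist']: 
    c=cam(n,n+'0'); print(n,np.round(c['pose'],3).tolist(),np.round(c['camera_matrix'],1).tolist())
    for t in ['block','bed','knob','home','knob_grip','end_stop','side_stop','jaw','small_block','long_block']:
        r=eyes.tip_of(t,n); print(t,[(np.round(d['xyz'],3).tolist(),round(d['conf'],2)) for d in r])
s=monitor.get_state();print(s)
E
```

```text
pics
top [[0.006, -0.994, 0.11, 0.435], [-1.0, -0.006, 0.001, -0.033], [-0.001, -0.11, -0.994, 1.161], [0.0, 0.0, 0.0, 1.0]] [[473.7, 0.0, 275.5], [0.0, 473.7, 207.6], [0.0, 0.0, 1.0]]
block [([0.738, 0.223, 0.0], 0.96), ([0.331, 0.122, -0.0], 0.96), ([0.345, 0.265, 0.002], 0.95), ([0.602, 0.187, -0.001], 0.74), ([0.37, -0.035, -0.001], 0.64)]
bed [([0.578, -0.119, -0.0], 0.83)]
knob [([0.596, -0.056, 0.052], 0.65), ([0.436, 0.181, 0.003], 0.38)]
home [([0.547, -0.211, 0.014], 0.91), ([0.598, -0.055, 0.052], 0.34)]
knob_grip [([0.594, -0.055, 0.075], 0.54)]
end_stop [([0.544, -0.245, 0.028], 0.96)]
side_stop [([0.578, -0.214, 0.024], 0.93)]
jaw [([0.564, -0.163, 0.021], 0.8), ([0.438, 0.178, -0.001], 0.68), ([0.403, -0.389, 0.003], 0.3)]
small_block [([0.438, 0.179, -0.0], 0.89), ([0.594, -0.06, 0.049], 0.66)]
long_block [([0.473, 0.327, 0.0], 0.63)]
side [[0.998, -0.055, 0.03, 0.525], [-0.059, -0.647, 0.76, -0.933], [-0.023, -0.76, -0.649, 0.868], [0.0, 0.0, 0.0, 1.0]] [[498.5, 0.0, 279.9], [0.0, 498.5, 203.8], [0.0, 0.0, 1.0]]
block [([0.352, 0.265, 0.003], 0.96), ([0.326, 0.12, 0.
[... 790 characters left out ...]
k': 1.65, 'joint_pos': array([-1.32061785e+00,  3.13193353e-01,  4.61201984e-02,  1.30361303e+00,
        1.57889113e-05,  1.43120682e+00]), 'qvel': array([-4.53863507e-04, -5.18290423e-04,  1.22140853e-03, -3.73553319e-05,
       -7.74322866e-04, -6.25085043e-04]), 'tau': array([-3.14491490e-04, -4.80457985e+01,  2.98806131e+01,  3.39700282e-04,
       -2.53521030e-04,  1.00917009e-05]), 'tcp_pos': array([ 0.21849745, -0.53191761,  0.23133524]), 'orientation': array([ 3.08488416e-05,  8.30654501e-01, -5.56788197e-01,  4.63006729e-05]), 'wrist_force': array([-0.38499947, -0.32243715,  0.85246166]), 'ft_torque': array([ 0.04426647, -0.00670058, -0.02058403]), 'finger_gap': 0.0854996773598243}
```

View pics/top0.png

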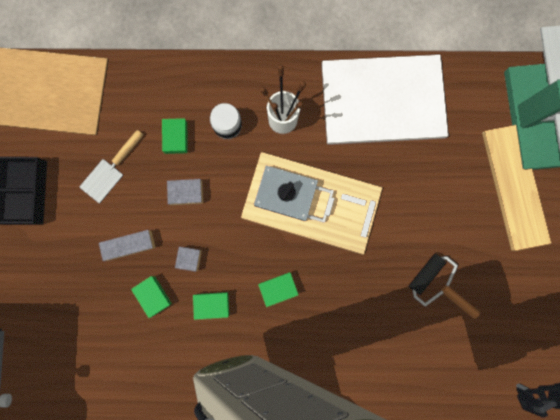

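View pics/side0.png

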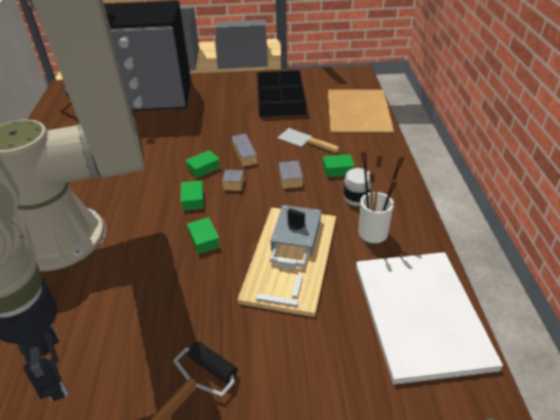

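The real block is the grey one at top px (185,191), next to a green look-alike at (174,135). The bed is at px (312,203), tilted. Next I'll fit the poses from the depth maps.

```bash
cat > m.py <<'E'
from h import *
def load(n): return dict(np.load(f'pics/{n}.npz'))
def rect(P,m):
    r=cv2.minAreaRect((P[m][:,:2]*1000).astype(np.float32)); return np.round(r[0],1),np.round(r[1],1),round(r[2],1)
if __name__=='__main__':
  for n in ['top0','side0']:
    c=load(n);P=cloud(c);z=P[...,2]
    bench=(z<0.01)&(abs(P[...,0]-.5)<.1)&(abs(P[...,1]-.1)<.05); print(n,'bench z',np.median(z[bench]))
    b=(abs(P[...,0]-.602)<.07)&(abs(P[...,1]-.187)<.07)
    img=c['img'].astype(int);green=(img[...,1]-img[...,0])>40
    m=b&(z>.025)&(z<.045)&~green; print('block',rect(P,m),np.median(z[m]),m.sum())
    bb=(abs(P[...,0]-.57)<.16)&(abs(P[...,1]+.12)<.2)
    m=bb&(z>.01)&(z<.019);print('board',rect(P,bb&(z>.01)&(z<.1)&(P[...,0]<.72)),np.median(z[m]))
    m=bb&(z>.044)&(z<.054);print('housing',rect(P,m),np.median(z[m]))
    m=bb&(z>.085)&(z<.1);print('bar',rect(P,m),np.median(z[m]),m.sum())
    print('bar mean',P[m].mean(0))
    m=bb&(z>.020)&(z<.028);print('stops',m.sum())
E
python3 m.py
python3 - <<'E'
import cv2
a=cv2.imread('pics/top0.png')[140:260,150:400];cv2.imwrite('pics/z1.png',cv2.resize(a,None,fx=3.2,fy=3.2,interpolation=cv2.INTER_CUBIC))
E
```

```text
top0 bench z -0.0004838195401696277
block (array([598.7, 190.4]), array([57.2, 81.6]), 3.8) 0.03148267961092244 782
board (array([ 576.2, -118.7]), array([310.4, 170.6]), 73.8) 0.014546920812846365
housing (array([588.6, -76.1]), array([175.8, 100.8]), 73.6) 0.04856911263765151
bar (array([594.2, -56.1]), array([14.1, 43.5]), 57.9) 0.09171043301654913 118
bar mean [ 0.5939361  -0.05610258  0.09181219]
stops 401
side0 bench z 0.0010085356752757013
block (array([599.5, 188.4]), array([56.5, 87.4]), 4.0) 0.032651102098217644 395
board (array([ 576.7, -119.5]), array([314.9, 170.8]), 73.8) 0.01569524722977289
housing (array([596.2, -54.6]), array([137.7, 101.1]), 74.6) 0.04975793904076942
bar (array([595.3, -58.4]), array([16.4, 44.2]), 57.6) 0.09233734441069597 109
bar mean [ 0.5954066  -0.06009997  0.09191105]
stops 515
```

View pics/z1.png

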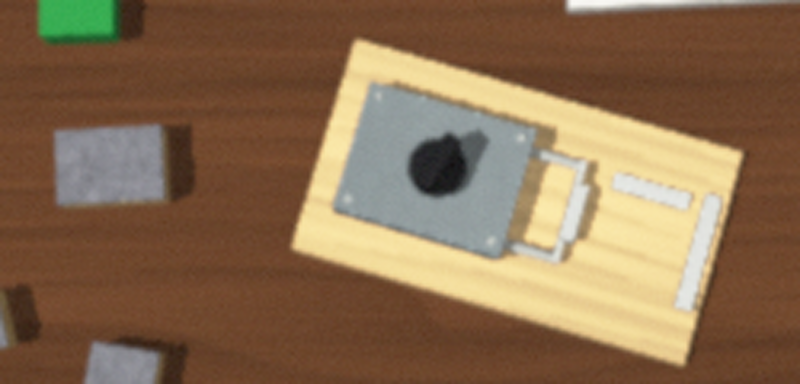

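Fits agree between the two views. Block: top at (0.599, 0.190), z 0.032, short axis at 3.8°. Bed: centre (0.5765, -0.119), yaw -16.2°, so home is about (0.550, -0.210). Knob: (0.594, -0.057), with the bar about 16° clockwise of the bed's x. I'll move above the block first.

Request:
send_rows --pt "0.022 0.042 0 4.2 0" --pt "0.022 0.042 0 4.2 0" --pt "0.022 0.042 0 4.2 0" --pt "0.022 0.042 0 4.2 0" --pt "0.022 0.042 0 4.2 0" --pt "0.022 0.042 0 4.2 0" --pt "0.022 0.042 0 4.2 0" --pt "0.022 0.042 0 4.2 0" --pt "0.022 0.042 0 4.2 0" --pt "0.022 0.042 0 4.2 0" --pt "0.022 0.042 0 4.2 0" --pt "0.022 0.042 0 4.2 0"

```text
clock: 2.85
tcp_pos: [0.4832, -0.026, 0.2317]
orientation: [0.0, 0.989, -0.149, 0.001]
wrist_force: [-0.7, -0.2, 0.1]
finger_gap: 0.0849
```

Request:
send_rows --pt "0.022 0.042 0 4.2 0" --pt "0.022 0.042 0 4.2 0" --pt "0.022 0.042 0 4.2 0" --pt "0.022 0.042 0 4.2 0" --pt "0.022 0.042 -0.01 4.2 0" --pt "0.0 0.0 -0.02 0 0" --pt "0.0 0.0 0 0 0"

```text
clock: 3.55
tcp_pos: [0.591, 0.1833, 0.1979]
orientation: [0.0, 0.999, 0.034, -0.003]
wrist_force: [-1.3, -0.2, -1.1]
finger_gap: 0.0853
```

```bash
cat > w.py <<'E'
from h import *
import sys
def yaw(s):
    q=s['orientation'];return np.degrees(np.arctan2(*R.from_quat([q[1],q[2],q[3],q[0]]).as_matrix()[[1,0],0]))
if __name__=='__main__':
    c=cam('wrist',sys.argv[1]);s=monitor.get_state()
    print(s['clock'],s['tcp_pos'],yaw(s),s['finger_gap'],s['wrist_force'])
    for t in sys.argv[2:]:
        for f in (eyes.tip_of,): print(t,[(np.round(d['xyz'],4).tolist(),round(d['conf'],2)) for d in f(t,'wrist')])
E
python3 w.py w1 block
python3 - <<'E'
from m import *
c=load('w1');P=cloud(c);z=P[...,2]
b=(abs(P[...,0]-.6)<.06)&(abs(P[...,1]-.188)<.07)&(z>.025)&(z<.04);print(rect(P,b),np.median(z[b]),b.sum(), np.median(z[z<.01]))
E
```

```text
3.6 [0.59121428 0.18236989 0.19957563] 3.7851626644008234 0.08514838216597007 [ 1.17971465 -0.53317319  0.28276378]
block [([0.3264, 0.1223, -0.0065], 0.69), ([0.6028, 0.1922, 0.0017], 0.66), ([0.745, 0.2199, 0.0007], 0.61), ([0.3494, 0.261, 0.0007], 0.59)]
(array([600.7, 190.3]), array([56. , 80.3]), 3.9) 0.03149697191854467 5089 -0.0004841224492619367
```

View pics/w1.png

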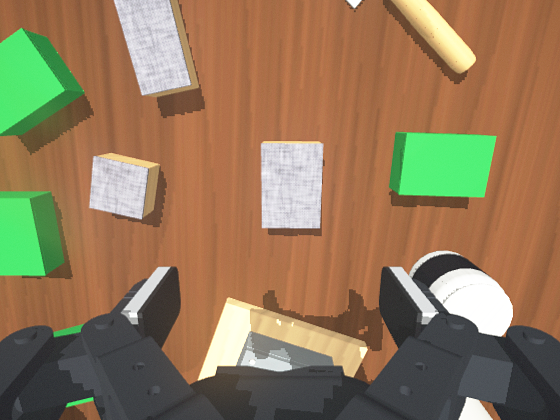

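The block shows at px (292,185) with an 80.3 × 56.0 mm face. It sits 9.5 mm in x and 7.5 mm in y from the TCP, and the yaw matches. Descending to grasp.

Request:
send_rows --pt "0.0095 0.0075 -0.03 0 0" --pt "0 0 -0.04 0 0" --pt "0 0 -0.04 0 0" --pt "0 0 -0.04 0 0" --pt "0 0 -0.02 0 0" --pt "0 0 -0.01 0 0" --pt "0 0 -0.008 0 0" --pt "0 0 0 0 0" --pt "0 0 0 0 0"

```text
clock: 4.55
tcp_pos: [0.6032, 0.1896, 0.015]
orientation: [-0.0, 0.999, 0.032, 0.001]
wrist_force: [0.1, -0.6, 0.9]
finger_gap: 0.0857
```

Request:
send_rows --pt "0 0 0 0 60" --pt "0 0 0 0 120" --pt "0 0 0 0 140" --pt "0 0 0 0 160" --pt "0 0 0 0 160" --pt "0 0 0 0 160" --pt "0 0 0 0 160" --newtons 30

```text
clock: 5.25
tcp_pos: [0.6028, 0.1898, 0.0145]
orientation: [-0.0, 0.999, 0.033, 0.001]
wrist_force: [-0.1, 0.3, 5.4]
finger_gap: 0.0554
```

Request:
send_rows --pt "0 0 0.01 0 160" --pt "0 0 0.03 0 160" --pt "0 0 0.04 0 160" --pt "0 0 0.04 0 160" --pt "0 0 0.02 0 160" --pt "0 0 0 0 160"

```text
clock: 5.85
tcp_pos: [0.6042, 0.1901, 0.1577]
orientation: [-0.001, 0.999, 0.033, 0.004]
wrist_force: [1.2, 1.2, -0.2]
finger_gap: 0.0552
```

```bash
python3 w.py w2
```

```text
5.9 [0.60295079 0.18982112 0.15505413] 3.7360431820453845 0.05528736925893744 [-0.23161959  0.46462386 -1.28093284]
```

View pics/w2.png

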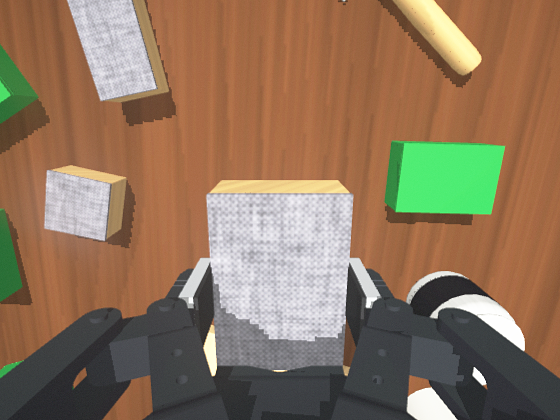

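The block is held squarely, with its near edge at px row 195 and level between the pads. Next I'll measure its pose in the hand, move over towards the bed and look at the bed again.

```bash
cat > inhand.py <<'E'
from m import *
import sys
c=load(sys.argv[1]);K=c['camera_matrix'];z=c['z_map'];v,u=np.mgrid[:420,:560]
P=np.stack([(u-K[0,2])/K[0,0]*z,(v-K[1,2])/K[1,1]*z,z],-1);T=c['T_tool_cam'];Q=P@T[:3,:3].T+T[:3,3]
m=(abs(Q[...,0])<.04)&(abs(Q[...,1])<.09)&(Q[...,2]>-.04)&(Q[...,2]<-.005)&(v<300)&(u>190)&(u<370)
q=Q[m];print('toolframe top z',np.percentile(q[:,2],[5,50,95]),'x',q[:,0].min(),q[:,0].max(),'y',q[:,1].min(),q[:,1].max())
A=np.c_[q[:,:2],np.ones(len(q))];print('tilt',np.linalg.lstsq(A,q[:,2],rcond=None)[0])
# front edge: min|max y per column
top=m&(abs(Q[...,2]-np.median(q[:,2]))<.004)
for x0 in np.arange(-.024,.025,.008):
    s=top&(abs(Q[...,0]-x0)<.002)&(abs(Q[...,0])<.026); yy=Q[...,1][s]; print(round(x0,3),yy.min().round(4),yy.max().round(4))
print(T.round(3))
E
python3 inhand.py w2
```

```text
toolframe top z [-0.02407199 -0.01701619 -0.01452025] x -0.038038238907094186 0.03802256869467838 y -0.04111230506076335 0.004853377698908062
tilt [-0.00110616 -0.07805756 -0.0189752 ]
-0.024 -0.0409 0.0045
-0.016 -0.0411 0.0044
-0.008 -0.041 0.0048
0.0 -0.041 0.0043
0.008 -0.041 0.0043
0.016 -0.041 0.0048
0.024 -0.041 0.0044
[[ 1.     0.001  0.001 -0.   ]
 [-0.001  0.962  0.273 -0.069]
 [-0.001 -0.273  0.962 -0.142]
 [ 0.     0.     0.     1.   ]]
```

Request:
send_rows --pt "-0.003 -0.04 0.0 -2 160" --pt "-0.003 -0.04 0.0 -2 160" --pt "-0.003 -0.04 0.0 -2 160" --pt "-0.003 -0.04 0.0 -2 160" --pt "-0.003 -0.04 0.0 -2 160" --pt "-0.003 -0.04 0.0 -2 160" --pt "-0.003 -0.04 0.0 -2 160" --pt "-0.003 -0.04 0.0 -2 160" --pt "-0.003 -0.04 0.0 -2 160" --pt "-0.003 -0.025 0.0 -2 160" --pt "-0.02 -0.01 0 0 160" --pt "0 0 0 0 160"

```text
clock: 7.1
tcp_pos: [0.5486, -0.2063, 0.1506]
orientation: [-0.001, 0.99, -0.143, -0.003]
wrist_force: [0.2, 0.2, -1.1]
finger_gap: 0.055
```

```bash
python3 w.py w3 end_stop side_stop home jaw bed; python3 -c "
from h import *
cam('side','side3');cam('top','top3')"
```

```text
7.15 [ 0.54988291 -0.20550238  0.1510452 ] -16.38974351270208 0.055227437814643426 [-0.17222384  0.05775536 -1.81228938]
end_stop []
side_stop []
home []
jaw [([0.5604, -0.1634, 0.0133], 0.78)]
bed [([0.5791, -0.1171, -0.0003], 0.8), ([0.5611, -0.1669, 0.0127], 0.36)]
```

View pics/w3.png

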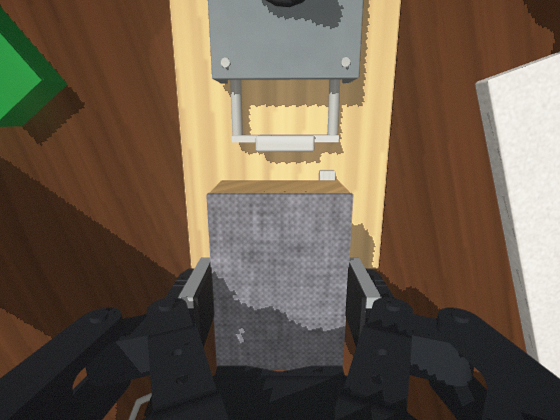

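View pics/side3.png

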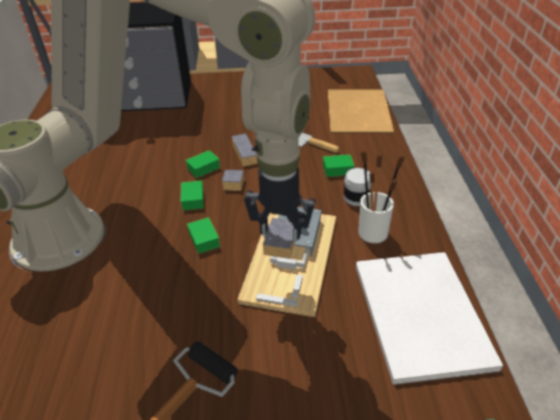

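```bash
python3 inhand.py w3 | head -3; cat > bed.py <<'E'
from m import *
import sys
c=load(sys.argv[1]);P=cloud(c);z=P[...,2]
a=np.radians(-16.2);O=np.array([.5765,-.119])
D=P[...,:2]-O;bx=D[...,0]*np.cos(a)+D[...,1]*np.sin(a);by=-D[...,0]*np.sin(a)+D[...,1]*np.cos(a)
def ln(t,r,m):   # fit r = k*t + b on edge
    k,b=np.polyfit(t,r,1);print(m,'slope',round(k,4),'at mid',round(np.mean(r),4),len(t))
board=(z>.008)&(z<.02)&(abs(bx)<.1)&(abs(by)<.17)
for lo,hi in ((-.06,-.03),(.0,.1),):
  ys=np.arange(lo,hi,.005);L=[];Rr=[]
  for y in ys:
    s=board&(abs(by-y)<.0025)
    if s.sum()>5: L.append((y,bx[s].min()));Rr.append((y,bx[s].max()))
  if len(L)>2: ln(*np.array(L).T,'board -x edge');ln(*np.array(Rr).T,'board +x edge')
print('board z',np.median(z[board]))
h=(z>.044)&(z<.054)&(abs(bx)<.06)&(by>-.02)&(by<.06)
L=[(x,by[h&(abs(bx-x)<.002)].min()) for x in np.arange(-.04,.041,.01) if (h&(abs(bx-x)<.002)).sum()>3]
if L: ln(*np.array(L).T,'housing front (2mm)')
for y in (.01,.02): 
  s=h&(abs(by-y)<.003)
  if s.sum()>3: print('housing x',bx[s].min(),bx[s].max())
j=(z>.034)&(z<.042)&(abs(bx)<.03)&(by>-.07)&(by<-.03)
if j.sum(): 
  print('jaw',bx[j].min(),bx[j].max(),by[j].min(),by[j].max(),np.median(z[j]))
  L=[(x,by[j&(abs(bx-x)<.002)].min()) for x in np.arange(-.016,.017,.008) if (j&(abs(bx-x)<.002)).sum()>0];ln(*np.array(L).T,'jaw face (-47)')
s=(z>.02)&(z<.027)&(bx>.02)&(bx<.05)&(by<-.06)&(by>-.14)
if s.sum(): print('side stop x',np.percentile(bx[s],[0,10,90,100]),'y',by[s].min(),by[s].max(),np.median(z[s]),s.sum())
e=(z>.02)&(z<.027)&(abs(bx)<.05)&(by<-.12)&(by>-.16)
if e.sum(): print('end stop y',np.percentile(by[e],[0,10,90,100]),'x',bx[e].min(),bx[e].max(),e.sum())
E
for i in w3 top0 side0; do echo $i; python3 bed.py $i; done
```

```text
toolframe top z [-0.02397953 -0.01702192 -0.01466463] x -0.037554746153812206 0.03793473130550155 y -0.04100269864893805 0.004917249136570351
tilt [-0.00062438 -0.07771924 -0.01895857]
-0.024 -0.0409 0.0048
w3
board -x edge slope -0.0157 at mid -0.0835 6
board +x edge slope -0.0122 at mid 0.0858 6
board -x edge slope 0.0018 at mid -0.0835 13
board +x edge slope -0.0037 at mid 0.0859 13
board z 0.01446419435992169
housing front (2mm) slope 0.0008 at mid 0.0027 9
housing x -0.04902183153152947 0.0511179740752676
housing x -0.04898857512321547 0.05099543102771724
jaw -0.029406655021888793 0.029870970705978783 -0.047387150653035004 -0.03540591955640292 0.038141315968191064
jaw face (-47) slope -0.0053 at mid -0.0473 5
side stop x [0.02903527 0.03047675 0.04093395 0.04220817] y -0.07129688589066681 -0.06410464987529708 0.022427469727891447 151
top0
board -x edge slope -0.0034 at mid -0.085 6
board +x edge slope -0.0069 at mid 0.0836 6
board -x edge slope 0.0003 at mid -0.0849 20
board +x edge slope 0.0015 at mid 0.0836 20
board z 0.014540321615093221
housing front (2mm) slope -0.0014 at m
[... 558 characters left out ...]
ard +x edge slope 0.0057 at mid 0.085 6
board -x edge slope 0.0024 at mid -0.0828 20
board +x edge slope -0.0062 at mid 0.0847 20
board z 0.015726296641417392
housing front (2mm) slope -0.0138 at mid 0.0022 9
housing x -0.04863492354090972 0.0507342961102971
housing x -0.04899234591534592 0.04948560852053214
jaw -0.028216220057502968 0.027773681540749676 -0.051019936748901935 -0.035760951100909016 0.03845373978422967
jaw face (-47) slope -0.0025 at mid -0.049 5
side stop x [0.0205355  0.02944088 0.04096086 0.0454449 ] y -0.13975184109098554 -0.06501023239351361 0.02351657353939174 155
end stop y [-0.15060887 -0.14785208 -0.13580167 -0.12017457] x -0.04410039022473904 0.045444898250455765 250
```

In the assumed bed frame the wrist view puts the jaw face at y = -47.3 mm and the side stop face at about +29 mm. So the bed sits about 1 mm to +x of my estimate. Now lowering to just above the board, about 4 mm short of both stops.

Request:
send_rows --pt "-0.0017 -0.0013 -0.02 0.2 160" --pt "0 0 -0.04 0 160" --pt "0 0 -0.03 0 160" --pt "0 0 -0.015 0 160" --pt "0 0 -0.01 0 160" --pt "0 0 0 0 160" --pt "0 0 0 0 160"

```text
clock: 8.2
tcp_pos: [0.551, -0.2068, 0.0391]
orientation: [0.0, 0.99, -0.14, 0.001]
wrist_force: [0.0, -1.2, -1.4]
finger_gap: 0.0553
```

```bash
cat > st.py <<'E'
from w import *
s=monitor.get_state();a=np.radians(-16.2);D=s['tcp_pos'][:2]-np.array([.5765,-.119])
b=lambda D:np.array([D[0]*np.cos(a)+D[1]*np.sin(a),-D[0]*np.sin(a)+D[1]*np.cos(a)])
print(s['clock'],'tcp',s['tcp_pos'].round(4),'bed',b(D).round(4),'yaw',round(yaw(s),2),'Fbed',b(s['wrist_force'][:2]).round(2),'Fz',s['wrist_force'][2].round(2),'Mz',s['ft_torque'].round(3),'gap',s['finger_gap'].round(4))
E
python3 st.py
```

```text
Traceback (most recent call last):
  File "st.py", line 4, in <module>
    print(s['clock'],'tcp',s['tcp_pos'].round(4),'bed',b(D).round(4),'yaw',round(yaw(s),2),'Fbed',b(s['wrist_force'][:2]).round(2),'Fz',s['wrist_force'][2].round(2),'Mz',s['ft_torque'].round(3),'gap',s['finger_gap'].round(4))
                                                                                                                                                                                                        ^^^^^^^^^^^^^^^^^^^^^
AttributeError: 'float' object has no attribute 'round'
```

Request:
send_rows --pt "-0.0029 0.0008 0 0 160" --pt "0 0 -0.003 0 160" --pt "0 0 -0.002 0 160" --pt "0 0 0 0 160"

```text
clock: 8.6
tcp_pos: [0.5473, -0.2059, 0.0333]
orientation: [0.0, 0.99, -0.14, 0.0]
wrist_force: [0.4, -0.1, -2.3]
finger_gap: 0.0554
```

```bash
sed -i "s/s\['finger_gap'\].round(4)/round(float(s['finger_gap']),4)/;s/'Fz',s\['wrist_force'\]\[2\].round(2)/'Fz',round(float(s['wrist_force'][2]),2)/" st.py;python3 st.py; python3 w.py w4; python3 bed.py w4; python3 inhand.py w4|head -4;python3 -c "
from h import *
cam('side','side4')"
```

```text
8.6 tcp [ 0.5473 -0.2059  0.0333] bed [-0.0038 -0.0916] yaw -16.07 Fbed [ 0.42 -0.03] Fz -2.34 Mz [0.025 0.037 0.014] gap 0.0554
8.65 [ 0.54733857 -0.20590601  0.03336147] -16.06721441425137 0.05501216062472893 [-1.09490731  0.10898494 -0.20440917]
board -x edge slope 0.0048 at mid -0.0836 6
board +x edge slope 0.0056 at mid 0.0856 6
board -x edge slope -0.0055 at mid -0.0837 6
board +x edge slope -0.0051 at mid 0.0858 6
board z 0.014495286030557691
housing front (2mm) slope 0.0006 at mid 0.0024 9
housing x -0.04903407197252539 0.05087293730389404
jaw -0.02997181035073415 0.029927777819643807 -0.05133828262948279 -0.03533290941223791 0.038184301026131046
jaw face (-47) slope 0.0059 at mid -0.0512 5
side stop x [0.03020323 0.03146368 0.04062314 0.04203291] y -0.13990278897256517 -0.06409483847621758 0.022450166397438492 1391
end stop y [-0.14747739 -0.1453747  -0.13474642 -0.12299378] x -0.043714947312140706 0.03664300017323759 454
toolframe top z [-0.02302664 -0.01694251 -0.00556357] x -0.03739174098092656 0.03783773257641783 y -0.05607986146688856 0.005044098115184983
tilt [ 0.0081651  -0.17229616 -0.0202427 ]
-0.024 -0.0409 0.0045
-0.016 -0.0409 0.005
```

View pics/w4.png

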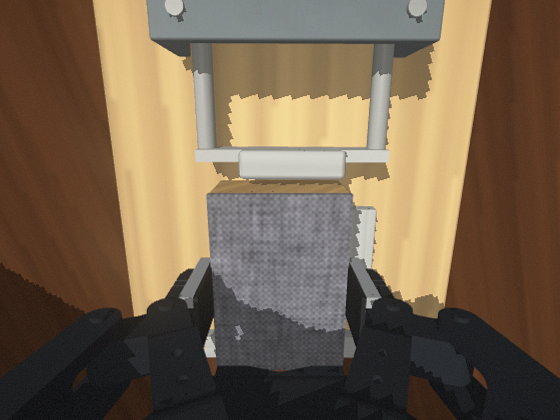

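View pics/side4.png

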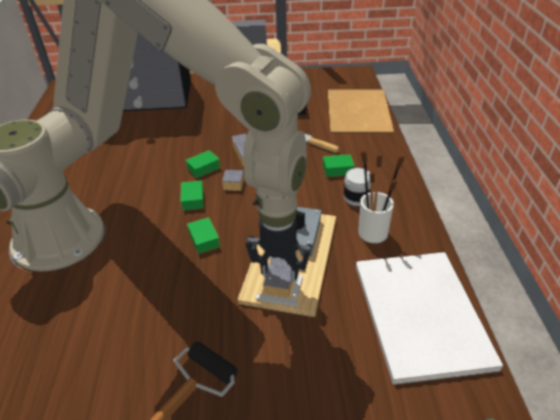

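Request:
send_rows --pt "0 0 -0.001 0 160" --pt "0 0 -0.001 0 160" --pt "0 0 0 0 160"

```text
clock: 9.0
tcp_pos: [0.5473, -0.2058, 0.0311]
orientation: [-0.0, 0.99, -0.14, -0.0]
wrist_force: [-0.0, 0.2, -1.3]
finger_gap: 0.0552
```

Request:
send_rows --pt "0 0 -0.001 0 160" --pt "0 0 0 0 160"

```text
clock: 9.2
tcp_pos: [0.5473, -0.2059, 0.0302]
orientation: [-0.0, 0.99, -0.14, -0.0]
wrist_force: [-0.3, 0.2, -1.1]
finger_gap: 0.0552
```

Request:
send_rows --pt "0 0 -0.001 0 160" --pt "0 0 0 0 160"

```text
clock: 9.4
tcp_pos: [0.5475, -0.206, 0.0295]
orientation: [0.0, 0.99, -0.14, 0.0]
wrist_force: [-0.0, -0.4, 0.5]
finger_gap: 0.0555
```

Request:
send_rows --pt "0 0 -0.0005 0 160" --pt "0 0 0 0 160"

```text
clock: 9.6
tcp_pos: [0.5475, -0.206, 0.0295]
orientation: [0.0, 0.99, -0.14, 0.0]
wrist_force: [-2.2, 1.3, 4.7]
finger_gap: 0.0556
```

Request:
send_rows --pt "0.001 -0.0003 0 0 160" --pt "0.001 -0.0003 0 0 160" --pt "0.001 -0.0003 0 0 160" --pt "0 0 0 0 160"

```text
clock: 10.0
tcp_pos: [0.55, -0.2067, 0.0295]
orientation: [0.0, 0.99, -0.14, -0.0]
wrist_force: [-4.4, 0.8, 5.9]
finger_gap: 0.0553
```

Request:
send_rows --pt "0.0005 -0.00015 0 0 160" --pt "0.0005 -0.00015 0 0 160" --pt "0 0 0 0 160"

```text
clock: 10.3
tcp_pos: [0.5508, -0.207, 0.0295]
orientation: [0.0, 0.99, -0.14, -0.0]
wrist_force: [-4.3, 0.8, 6.5]
finger_gap: 0.055
```

```bash
python3 st.py
```

```text
10.3 tcp [ 0.5508 -0.207   0.0295] bed [-0.0001 -0.0916] yaw -16.07 Fbed [-4.35 -0.41] Fz 6.54 Mz [ 0.222  0.687 -0.006] gap 0.055
```

Request:
send_rows --pt "0.0005 -0.00015 0 0 160" --pt "0.0005 -0.00015 0 0 160" --pt "0 0 0 0 160"

```text
clock: 10.6
tcp_pos: [0.5518, -0.2073, 0.0295]
orientation: [0.0, 0.99, -0.14, -0.0]
wrist_force: [-4.7, 1.7, 7.1]
finger_gap: 0.0553
```

Request:
send_rows --pt "0.0005 -0.00015 0 0 160" --pt "0 0 0 0 160"

```text
clock: 10.8
tcp_pos: [0.552, -0.2073, 0.0295]
orientation: [0.0, 0.99, -0.14, -0.001]
wrist_force: [-5.6, 1.3, 8.4]
finger_gap: 0.0553
```

Request:
send_rows --pt "0.0005 -0.00015 0 0 160" --pt "0 0 0 0 160"

```text
clock: 11.0
tcp_pos: [0.552, -0.2074, 0.0296]
orientation: [0.0, 0.99, -0.14, -0.001]
wrist_force: [-6.9, 1.2, 8.4]
finger_gap: 0.0553
```

The block has stopped at bed x ≈ +1.1 mm, as predicted, so it is on the side stop. Next I'll slide it to the end stop.

Request:
send_rows --pt "-0.0003 -0.001 0 0 160" --pt "-0.0003 -0.001 0 0 160" --pt "-0.0003 -0.001 0 0 160" --pt "0 0 0 0 160"

```text
clock: 11.4
tcp_pos: [0.5518, -0.2081, 0.0295]
orientation: [-0.002, 0.99, -0.139, -0.001]
wrist_force: [-3.9, 8.1, 10.3]
finger_gap: 0.0554
```

Request:
send_rows --pt "-0.00015 -0.0005 0 0 160" --pt "-0.00015 -0.0005 0 0 160" --pt "0 0 0 0 160"

```text
clock: 11.7
tcp_pos: [0.5516, -0.2089, 0.0295]
orientation: [-0.002, 0.99, -0.139, -0.001]
wrist_force: [-3.1, 9.2, 9.8]
finger_gap: 0.0554
```

```bash
python3 st.py
```

```text
11.7 tcp [ 0.5516 -0.2089  0.0295] bed [ 0.0011 -0.0933] yaw -15.96 Fbed [-5.51  7.99] Fz 9.83 Mz [ 1.662  0.535 -0.005] gap 0.0554
```

Request:
send_rows --pt "0 0 0.0005 0 160" --pt "-0.00015 -0.0005 0 0 160" --pt "-0.00015 -0.0005 0 0 160" --pt "0 0 0 0 160"

```text
clock: 12.1
tcp_pos: [0.5511, -0.2104, 0.0295]
orientation: [-0.002, 0.99, -0.139, -0.001]
wrist_force: [-2.4, 6.8, 6.6]
finger_gap: 0.0551
```

```bash
python3 st.py
```

```text
12.1 tcp [ 0.5511 -0.2104  0.0295] bed [ 0.0011 -0.0949] yaw -15.99 Fbed [-4.24  5.85] Fz 6.58 Mz [ 1.307  0.476 -0.017] gap 0.0551
```

Request:
send_rows --pt "-0.00015 -0.0005 0 0 160" --pt "-0.00015 -0.0005 0 0 160" --pt "0 0 0 0 160"

```text
clock: 12.4
tcp_pos: [0.5511, -0.2105, 0.0296]
orientation: [-0.003, 0.99, -0.139, -0.001]
wrist_force: [-2.3, 9.3, 7.3]
finger_gap: 0.0551
```

```bash
python3 st.py
```

```text
12.4 tcp [ 0.5511 -0.2105  0.0296] bed [ 0.0011 -0.095 ] yaw -15.97 Fbed [-4.8   8.26] Fz 7.27 Mz [ 1.92   0.306 -0.102] gap 0.0551
```

Request:
send_rows --pt "-0.00015 -0.0005 0 0 160" --pt "-0.00015 -0.0005 0 0 160" --pt "0 0 0 0 160"

```text
clock: 12.7
tcp_pos: [0.551, -0.2106, 0.0297]
orientation: [-0.004, 0.99, -0.139, -0.0]
wrist_force: [-1.0, 12.4, 7.7]
finger_gap: 0.0553
```

```bash
python3 st.py; python3 w.py w5; python3 bed.py w5; python3 inhand.py w5
```

```text
12.7 tcp [ 0.551  -0.2106  0.0297] bed [ 0.0011 -0.095 ] yaw -15.94 Fbed [-4.46 11.6 ] Fz 7.73 Mz [ 2.475  0.168 -0.174] gap 0.0553
12.75 [ 0.5510227  -0.21054816  0.02965753] -15.935373060437387 0.05499630415819387 [-0.32073322 12.86049924  8.14265248]
board -x edge slope -0.0079 at mid -0.0837 6
board +x edge slope -0.0023 at mid 0.0858 6
board -x edge slope 0.0086 at mid -0.0836 5
board +x edge slope 0.0199 at mid 0.0858 5
board z 0.014515002384842712
housing front (2mm) slope -0.0008 at mid 0.0023 9
housing x -0.04883618948138927 0.05101965943507506
jaw -0.029921210752810422 0.02999568170854626 -0.05483823966189729 -0.03540059640388258 0.038197779226020315
jaw face (-47) slope -0.0016 at mid -0.0547 5
side stop x [0.03411208 0.03505771 0.04097394 0.04222982] y -0.1397449256295004 -0.06393481125487421 0.022511992372145642 1002
end stop y [-0.14782664 -0.1455451  -0.13477878 -0.12377871] x -0.03796728373064351 0.04049567347123712 470
toolframe top z [-0.02122519 -0.01680861 -0.0071302 ] x -0.03804296570148767 0.03793110319851026 y -0.05973587609909189 0.004811828922342082
tilt [-0.00024188 -0.18902673 -0.02055631]
-0.024 -0.0409 0.0045
-0.016 -0.041 0.0046
-0.008 -0.0409 0.0048
0.0 -0.0411 0.0045
0.008 -0.041 0.0048
0.016 -0.041 0.0044
0.024 -0.0409 0.0045
[[ 1.     0.001  0.001 -0.   ]
 [-0.001  0.962  0.273 -0.069]
 [-0.001 -0.273  0.962 -0.142]
 [ 0.     0.     0.     1.   ]]
```

View pics/w5.png

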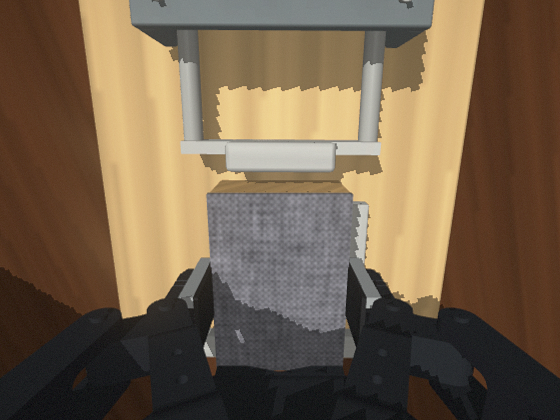

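Home: force rises against both stops with no motion. The front face is at -54.8 mm against -55.3 expected, and it is square to within 0.3°. Releasing and lifting.

Request:
send_rows --pt "0 0 0 0 120" --pt "0 0 0 0 80" --pt "0 0 0 0 40" --pt "0 0 0 0 0" --pt "0 0 0 0 0" --pt "0 0 0 0 0"

```text
clock: 13.35
tcp_pos: [0.5513, -0.215, 0.0292]
orientation: [0.0, 0.99, -0.14, 0.0]
wrist_force: [-0.1, -0.4, 0.1]
finger_gap: 0.0849
```

Request:
send_rows --pt "0 0 0.01 0 0" --pt "0 0 0.03 0 0" --pt "0 0 0.04 0 0" --pt "0 0 0.04 0 0" --pt "0 0 0 0 0"

```text
clock: 13.85
tcp_pos: [0.5548, -0.2167, 0.1566]
orientation: [0.002, 0.99, -0.14, 0.005]
wrist_force: [0.7, 0.4, -0.5]
finger_gap: 0.0851
```

```bash
cat > blk.py <<'E'
from m import *
import sys
c=load(sys.argv[1]);P=cloud(c);z=P[...,2]
a=np.radians(-16.2);O=np.array([.5765,-.119]);D=P[...,:2]-O;bx=D[...,0]*np.cos(a)+D[...,1]*np.sin(a);by=-D[...,0]*np.sin(a)+D[...,1]*np.cos(a)
m=(z>.042)&(z<.052)&(abs(bx)<.05)&(by<-.03)&(by>-.16)
r=cv2.minAreaRect(np.stack([bx[m],by[m]],-1).astype(np.float32)*1000);print('block in bed',r,np.median(z[m]),m.sum())
m=(z>.08)&(z<.1)&(abs(bx)<.06)&(by>0)&(by<.13)
if m.sum():
  r=cv2.minAreaRect(np.stack([bx[m],by[m]],-1).astype(np.float32)*1000);print('bar in bed',r,np.median(z[m]),m.sum())
  print('world',cv2.minAreaRect(P[m][:,:2].astype(np.float32)*1000))
E
python3 st.py; python3 w.py w6;python3 blk.py w6; python3 bed.py w6; python3 -c "
from h import *
cam('top','top6')";python3 blk.py top6
```

```text
13.85 tcp [ 0.5548 -0.2167  0.1566] bed [ 0.0064 -0.0999] yaw -16.07 Fbed [0.59 0.54] Fz -0.53 Mz [-0.031 -0.065 -0.033] gap 0.0851
13.9 [ 0.55354633 -0.21602501  0.15365275] -16.070217619080854 0.08538597720950751 [-0.50689627  0.20947355  0.30501571]
block in bed ((1.1536903381347656, -94.42042541503906), (56.160282135009766, 80.62702941894531), 0.15082941949367523) 0.046504282327326896 7399
board -x edge slope 0.0129 at mid -0.0834 6
board +x edge slope -0.0025 at mid 0.0858 6
board -x edge slope 1.0858 at mid -0.0717 12
board +x edge slope 0.0004 at mid 0.0861 12
board z 0.014485049127677008
housing front (2mm) slope 0.0016 at mid 0.0025 9
housing x -0.04871768129645786 0.05074242657966217
housing x -0.04867258144968591 0.0510104180574642
jaw -0.0299457158872969 0.029962864247360478 -0.0544122192792974 -0.0355782498799098 0.03800605114774394
jaw face (-47) slope -0.0 at mid -0.0543 5
side stop x [0.03140223 0.03259385 0.0413249  0.04560439] y -0.1399755118236947 -0.06419296732613188 0.02249379767218279 995
end stop y [-0.14769237 -0.14669266 -0.13442177 -0.12000578] x -0.04340217528277853 0.045909201583139665 738
block in bed ((-1.1625423431396484, -72.78414916992188), (56.65010452270508, 69.87973022460938), 0.9727126359939575) 0.04638452847059571 501
bar in bed ((-0.8481006622314453, 65.40833282470703), (13.946030616760254, 43.384437561035156), 73.92262268066406) 0.09157549153440847 121
world ((593.9338989257812, -55.952171325683594), (13.946003913879395, 43.38447189331055), 57.72257614135742)
```

View pics/w6.png

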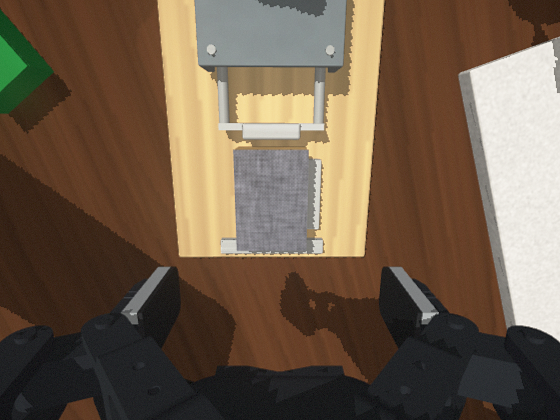

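The block sits flush against both stops at px (275,200) with the jaw open. Moving above the knob and turning to lie across the bar.

Request:
send_rows --pt "0 0 0.04 7.4 0" --pt "0.006 0.02 0.005 7.4 0" --pt "0.006 0.02 0 7.4 0" --pt "0.006 0.02 0 7.4 0" --pt "0.006 0.02 0 7.4 0" --pt "0.006 0.02 0 7.4 0" --pt "0.006 0.02 0 7.4 0" --pt "0.005 0.02 0 7.4 0" --pt "0.002 0.02 0 7.4 0" --pt "0 0 0 7.3 0" --pt "0 0 0 0 0" --pt "0 0 0 0 0"

```text
clock: 15.15
tcp_pos: [0.5936, -0.0547, 0.1932]
orientation: [-0.001, 0.876, 0.482, -0.001]
wrist_force: [0.6, -0.6, 0.4]
finger_gap: 0.0852
```

```bash
python3 st.py; python3 w.py w7 knob_grip;python3 blk.py w7
```

```text
15.15 tcp [ 0.5936 -0.0547  0.1932] bed [-0.0015  0.0665] yaw 57.66 Fbed [ 0.72 -0.37] Fz 0.42 Mz [0.005 0.051 0.027] gap 0.0852
15.2 [ 0.59378781 -0.05494601  0.19346394] 57.655855224857426 0.08517878566634975 [ 0.12771254  0.35362648 -0.36198467]
knob_grip [([0.5981, -0.0576, 0.0794], 0.88)]
block in bed ((0.8868770599365234, -93.95573425292969), (56.37528991699219, 81.9776611328125), 0.16768713295459747) 0.046502356303044445 5121
bar in bed ((0.3655128479003906, 66.09500122070312), (13.990793228149414, 42.91396713256836), 73.86140441894531) 0.09213458167899408 1068
world ((595.2909545898438, -55.63136291503906), (13.990789413452148, 42.91393280029297), 57.661407470703125)
```

View pics/w7.png

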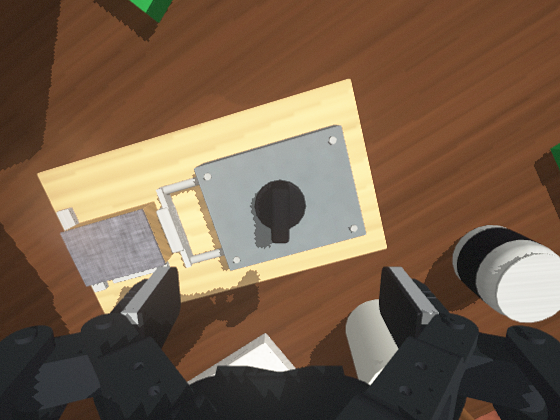

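Bar at px (280,215), aligned with the tool to 0.1°, centre 1.6 mm in x and -0.7 mm in y from the TCP. Descending onto the bar.

Request:
send_rows --pt "0.0016 -0.0007 -0.03 0 0" --pt "0 0 -0.04 0 0" --pt "0 0 -0.03 0 60" --pt "0 0 -0.02 0 80" --pt "0 0 -0.008 0 100" --pt "0 0 0 0 120" --pt "0 0 0 0 140" --pt "0 0 0 0 140" --newtons 25

```text
clock: 16.05
tcp_pos: [0.5971, -0.0558, 0.0679]
orientation: [0.001, 0.875, 0.483, 0.001]
wrist_force: [0.8, -0.3, 1.6]
finger_gap: 0.0387
```

```bash
python3 st.py
```

```text
16.05 tcp [ 0.5971 -0.0558  0.0679] bed [0.0021 0.0664] yaw 57.81 Fbed [ 0.85 -0.05] Fz 1.61 Mz [-0.015  0.007 -0.005] gap 0.0387
```

Request:
send_rows --pt "0 0 0 0 170" --pt "0 0 0 0 190" --pt "0 0 0 0 210" --pt "0 0 0 0 230" --pt "0 0 0 0 230" --pt "0 0 0 0 230" --newtons 25

```text
clock: 16.65
tcp_pos: [0.596, -0.0558, 0.0669]
orientation: [0.0, 0.875, 0.483, 0.0]
wrist_force: [-1.6, -1.0, 5.6]
finger_gap: 0.0137
```

```bash
python3 st.py
```

```text
16.65 tcp [ 0.596  -0.0558  0.0669] bed [0.0011 0.0662] yaw 57.82 Fbed [-1.23 -1.38] Fz 5.58 Mz [-0.41   0.476  0.011] gap 0.0137
```

Gripped (13.7 mm). Turning clockwise and watching Mz.

Request:
send_rows --pt "0 0 0 -3 230" --pt "0 0 0 -3 230" --pt "0 0 0 -3 230" --pt "0 0 0 -3 230" --pt "0 0 0 -3 230" --pt "0 0 0 -3 230"

```text
clock: 17.25
tcp_pos: [0.596, -0.0557, 0.0668]
orientation: [0.0, 0.94, 0.34, 0.0]
wrist_force: [-1.3, -1.0, 5.4]
finger_gap: 0.0132
```

```bash
python3 st.py
```

```text
17.25 tcp [ 0.596  -0.0557  0.0668] bed [0.0011 0.0663] yaw 39.75 Fbed [-0.94 -1.35] Fz 5.35 Mz [-0.416  0.462  0.284] gap 0.0132
```

Request:
send_rows --pt "0 0 0 -1.5 230" --pt "0 0 0 -1.5 230" --pt "0 0 0 -1 230"

```text
clock: 17.55
tcp_pos: [0.5961, -0.0557, 0.0669]
orientation: [0.0, 0.952, 0.307, 0.0]
wrist_force: [-2.0, -1.1, 4.5]
finger_gap: 0.0138
```

```bash
python3 st.py
```

```text
17.55 tcp [ 0.5961 -0.0557  0.0669] bed [0.0012 0.0663] yaw 35.8 Fbed [-1.6  -1.63] Fz 4.49 Mz [-0.443  0.445  0.222] gap 0.0138
```

Request:
send_rows --pt "0 0 0 -1.5 230" --pt "0 0 0 -1.5 230" --pt "0 0 0 -1.5 230"

```text
clock: 17.85
tcp_pos: [0.5961, -0.0557, 0.0669]
orientation: [0.0, 0.963, 0.27, 0.0]
wrist_force: [-1.2, -0.9, 5.5]
finger_gap: 0.0135
```

```bash
python3 st.py
```

```text
17.85 tcp [ 0.5961 -0.0557  0.0669] bed [0.0012 0.0663] yaw 31.3 Fbed [-0.87 -1.22] Fz 5.49 Mz [-0.376  0.431  0.319] gap 0.0135
```

Request:
send_rows --pt "0 0 0 -1.5 230" --pt "0 0 0 -1.5 230" --pt "0 0 0 -1.5 230"

```text
clock: 18.15
tcp_pos: [0.5961, -0.0556, 0.0669]
orientation: [0.0, 0.973, 0.232, 0.0]
wrist_force: [-0.6, -2.1, 4.7]
finger_gap: 0.0133
```

```bash
python3 st.py
```

```text
18.15 tcp [ 0.5961 -0.0556  0.0669] bed [0.0012 0.0663] yaw 26.81 Fbed [-0.04 -2.17] Fz 4.73 Mz [-0.379  0.416  0.306] gap 0.0133
```

Request:
send_rows --pt "0 0 0 0 230"

```text
clock: 18.25
tcp_pos: [0.5961, -0.0557, 0.0669]
orientation: [0.0, 0.973, 0.232, 0.0]
wrist_force: [-1.4, -2.3, 5.3]
finger_gap: 0.0138
```

```bash
python3 st.py
```

```text
18.25 tcp [ 0.5961 -0.0557  0.0669] bed [0.0012 0.0663] yaw 26.82 Fbed [-0.71 -2.59] Fz 5.34 Mz [-0.389  0.349  0.113] gap 0.0138
```

Request:
send_rows --pt "0 0 0 -1.5 230" --pt "0 0 0 -1.5 230" --pt "0 0 0 -1.5 230"

```text
clock: 18.55
tcp_pos: [0.5962, -0.0557, 0.0669]
orientation: [0.0, 0.981, 0.193, 0.0]
wrist_force: [-1.3, -1.8, 5.7]
finger_gap: 0.0134
```

```bash
python3 st.py
```

```text
18.55 tcp [ 0.5962 -0.0557  0.0669] bed [0.0012 0.0663] yaw 22.3 Fbed [-0.73 -2.12] Fz 5.66 Mz [-0.41   0.397  0.313] gap 0.0134
```

Request:
send_rows --pt "0 0 0 -1.5 230" --pt "0 0 0 -1.5 230" --pt "0 0 0 -1 230"

```text
clock: 18.85
tcp_pos: [0.5962, -0.0557, 0.0669]
orientation: [0.0, 0.987, 0.159, 0.0]
wrist_force: [-0.3, -1.1, 4.7]
finger_gap: 0.0132
```

```bash
python3 st.py
```

```text
18.85 tcp [ 0.5962 -0.0557  0.0669] bed [0.0012 0.0663] yaw 18.32 Fbed [ 0.04 -1.18] Fz 4.72 Mz [-0.379  0.417  0.298] gap 0.0132
```

The torque is about 0.3 N m while moving and about 0.11 at rest, so each call will end with a resting row.

Request:
send_rows --pt "0 0 0 -1.5 230" --pt "0 0 0 -1.5 230" --pt "0 0 0 0 230"

```text
clock: 19.15
tcp_pos: [0.5962, -0.0556, 0.0669]
orientation: [0.0, 0.991, 0.133, 0.0]
wrist_force: [-0.7, 0.0, 4.8]
finger_gap: 0.0135
```

```bash
python3 st.py
```

```text
19.15 tcp [ 0.5962 -0.0556  0.0669] bed [0.0012 0.0663] yaw 15.32 Fbed [-0.63 -0.16] Fz 4.8 Mz [-0.408  0.317  0.091] gap 0.0135
```

Request:
send_rows --pt "0 0 0 -1.5 230" --pt "0 0 0 -1.5 230" --pt "0 0 0 0 230"

```text
clock: 19.45
tcp_pos: [0.5962, -0.0556, 0.0669]
orientation: [0.0, 0.994, 0.107, 0.0]
wrist_force: [-1.2, -2.4, 4.8]
finger_gap: 0.0137
```

```bash
python3 st.py
```

```text
19.45 tcp [ 0.5962 -0.0556  0.0669] bed [0.0013 0.0663] yaw 12.32 Fbed [-0.5  -2.65] Fz 4.78 Mz [-0.386  0.329  0.073] gap 0.0137
```

Request:
send_rows --pt "0 0 0 -1.5 230" --pt "0 0 0 -1.5 230" --pt "0 0 0 0 230"

```text
clock: 19.75
tcp_pos: [0.5962, -0.0556, 0.0669]
orientation: [0.0, 0.997, 0.081, 0.0]
wrist_force: [-2.3, -1.5, 5.3]
finger_gap: 0.0134
```

```bash
python3 st.py
```

```text
19.75 tcp [ 0.5962 -0.0556  0.0669] bed [0.0013 0.0664] yaw 9.32 Fbed [-1.76 -2.05] Fz 5.27 Mz [-0.391  0.317  0.104] gap 0.0134
```

Request:
send_rows --pt "0 0 0 -1.5 230" --pt "0 0 0 -1.5 230" --pt "0 0 0 0 230"

```text
clock: 20.05
tcp_pos: [0.5963, -0.0556, 0.0669]
orientation: [0.0, 0.998, 0.055, 0.0]
wrist_force: [-0.9, -0.7, 6.1]
finger_gap: 0.0137
```

```bash
python3 st.py
```

```text
20.05 tcp [ 0.5963 -0.0556  0.0669] bed [0.0013 0.0664] yaw 6.32 Fbed [-0.62 -0.94] Fz 6.11 Mz [-0.387  0.267  0.051] gap 0.0137
```

Request:
send_rows --pt "0 0 0 -1.5 230" --pt "0 0 0 -1.5 230" --pt "0 0 0 0 230"

```text
clock: 20.35
tcp_pos: [0.5963, -0.0556, 0.0669]
orientation: [0.0, 1.0, 0.029, 0.001]
wrist_force: [-1.2, -0.8, 5.7]
finger_gap: 0.0135
```

```bash
python3 st.py
```

```text
20.35 tcp [ 0.5963 -0.0556  0.0669] bed [0.0013 0.0664] yaw 3.3 Fbed [-0.94 -1.08] Fz 5.75 Mz [-0.39   0.324 -0.098] gap 0.0135
```

Request:
send_rows --pt "0 0 0 -1.5 230" --pt "0 0 0 -1.5 230" --pt "0 0 0 0 230"

```text
clock: 20.65
tcp_pos: [0.5962, -0.0556, 0.0669]
orientation: [0.0, 1.0, 0.002, 0.0]
wrist_force: [-2.9, -0.6, 4.8]
finger_gap: 0.0134
```

```bash
python3 st.py; python3 w.py w8; python3 bed.py w8|grep -A1 jaw
```

```text
20.65 tcp [ 0.5962 -0.0556  0.0669] bed [0.0013 0.0664] yaw 0.25 Fbed [-2.64 -1.41] Fz 4.85 Mz [-0.236  0.158 -0.579] gap 0.0134
20.7 [ 0.59623638 -0.05560126  0.06690311] 0.2574445537100334 0.01394146648885832 [-1.97323567 -0.71760414  4.4552449 ]
```

View pics/w8.png

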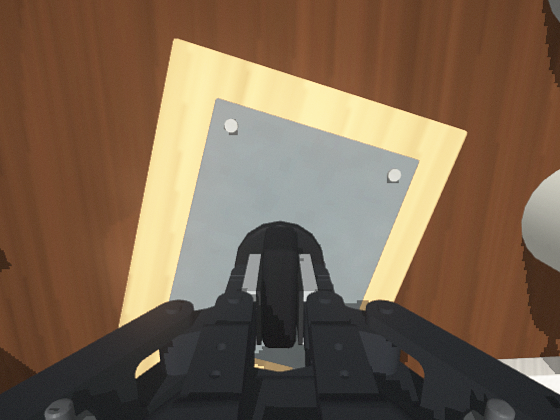

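The spring is drawing the knob on (Mz = -0.58), so the drop began at about 1.2 rad. From here I'll take small steps.

Request:
send_rows --pt "0 0 0 -1.5 230" --pt "0 0 0 -1.5 230" --pt "0 0 0 0 230"

```text
clock: 21.0
tcp_pos: [0.5963, -0.0556, 0.0669]
orientation: [0.0, 1.0, -0.024, 0.001]
wrist_force: [-1.6, -1.9, 4.9]
finger_gap: 0.0136
```

```bash
python3 st.py
```

```text
21.0 tcp [ 0.5963 -0.0556  0.0669] bed [0.0013 0.0664] yaw -2.75 Fbed [-0.98 -2.31] Fz 4.92 Mz [-0.262  0.214 -0.418] gap 0.0136
```

Request:
send_rows --pt "0 0 0 -1 230" --pt "0 0 0 0 230"

```text
clock: 21.2
tcp_pos: [0.5963, -0.0556, 0.0669]
orientation: [0.0, 0.999, -0.033, 0.001]
wrist_force: [-1.7, -0.3, 6.2]
finger_gap: 0.0138
```

```bash
python3 st.py
```

```text
21.2 tcp [ 0.5963 -0.0556  0.0669] bed [0.0013 0.0664] yaw -3.73 Fbed [-1.54 -0.79] Fz 6.2 Mz [-0.332  0.138 -0.417] gap 0.0138
```

Request:
send_rows --pt "0 0 0 -1 230" --pt "0 0 0 0 230"

```text
clock: 21.4
tcp_pos: [0.5963, -0.0556, 0.0669]
orientation: [0.0, 0.999, -0.041, 0.001]
wrist_force: [-1.1, -1.1, 5.0]
finger_gap: 0.0134
```

```bash
python3 st.py
```

```text
21.4 tcp [ 0.5963 -0.0556  0.0669] bed [0.0013 0.0664] yaw -4.74 Fbed [-0.77 -1.34] Fz 5.05 Mz [-0.288  0.158 -0.469] gap 0.0134
```

Request:
send_rows --pt "0 0 0 -1 230" --pt "0 0 0 0 230"

```text
clock: 21.6
tcp_pos: [0.5963, -0.0556, 0.0669]
orientation: [0.0, 0.999, -0.05, 0.001]
wrist_force: [-2.3, -1.4, 5.1]
finger_gap: 0.0135
```

```bash
python3 st.py
```

```text
21.6 tcp [ 0.5963 -0.0556  0.0669] bed [0.0013 0.0664] yaw -5.74 Fbed [-1.82 -1.98] Fz 5.07 Mz [-0.174  0.028 -0.491] gap 0.0135
```

Request:
send_rows --pt "0 0 0 -1 230" --pt "0 0 0 0 230"

```text
clock: 21.8
tcp_pos: [0.5963, -0.0556, 0.0669]
orientation: [0.0, 0.998, -0.059, 0.001]
wrist_force: [-1.7, -0.9, 5.4]
finger_gap: 0.0136
```

```bash
python3 st.py
```

```text
21.8 tcp [ 0.5963 -0.0556  0.0669] bed [0.0013 0.0664] yaw -6.74 Fbed [-1.42 -1.33] Fz 5.45 Mz [-0.19   0.085 -0.33 ] gap 0.0136
```

Request:
send_rows --pt "0 0 0 -1 230" --pt "0 0 0 0 230"

```text
clock: 22.0
tcp_pos: [0.5963, -0.0557, 0.0669]
orientation: [0.0, 0.998, -0.067, 0.001]
wrist_force: [-1.0, -1.7, 6.1]
finger_gap: 0.014
```

```bash
python3 st.py
```

```text
22.0 tcp [ 0.5963 -0.0557  0.0669] bed [0.0014 0.0664] yaw -7.72 Fbed [-0.44 -1.94] Fz 6.06 Mz [-0.22   0.159 -0.209] gap 0.014
```

Approaching the notch: the draw is fading. Half-degree steps now, with a side view of the jaw.

Request:
send_rows --pt "0 0 0 -0.6 230" --pt "0 0 0 0 230"

```text
clock: 22.2
tcp_pos: [0.5963, -0.0556, 0.0669]
orientation: [0.0, 0.997, -0.072, 0.001]
wrist_force: [-1.4, -0.9, 6.0]
finger_gap: 0.0133
```

```bash
python3 st.py;python3 -c "
from h import *
c=cam('side','side9')
cv2.imwrite('pics/side9z.png',cv2.resize(c['img'][200:320,220:360,::-1],None,fx=5,fy=5,interpolation=cv2.INTER_CUBIC))"; python3 bed.py side9
```

```text
22.2 tcp [ 0.5963 -0.0556  0.0669] bed [0.0014 0.0664] yaw -8.3 Fbed [-1.11 -1.27] Fz 5.99 Mz [-0.226  0.168 -0.14 ] gap 0.0133
board -x edge slope 0.0251 at mid -0.0828 6
board +x edge slope 0.0564 at mid 0.0846 6
board -x edge slope 0.003 at mid -0.0829 20
board +x edge slope -0.005 at mid 0.0847 20
board z 0.01576442788756771
housing front (2mm) slope -0.0034 at mid 0.0019 9
housing x -0.04849823384487788 0.05072872093074986
housing x -0.04937329412252536 0.05111252801703104
jaw -0.029212149259709705 0.029448833859538268 -0.06576024916997927 -0.040027823640959206 0.03867688833994021
jaw face (-47) slope 0.0244 at mid -0.0455 5
side stop x [0.02040448 0.02836413 0.04033267 0.04549927] y -0.13944174160414916 -0.06454259783993482 0.02353462603864509 165
end stop y [-0.15457079 -0.14794369 -0.13303137 -0.1200874 ] x -0.044839511073367366 0.04549926587265318 284
```

View pics/side9z.png

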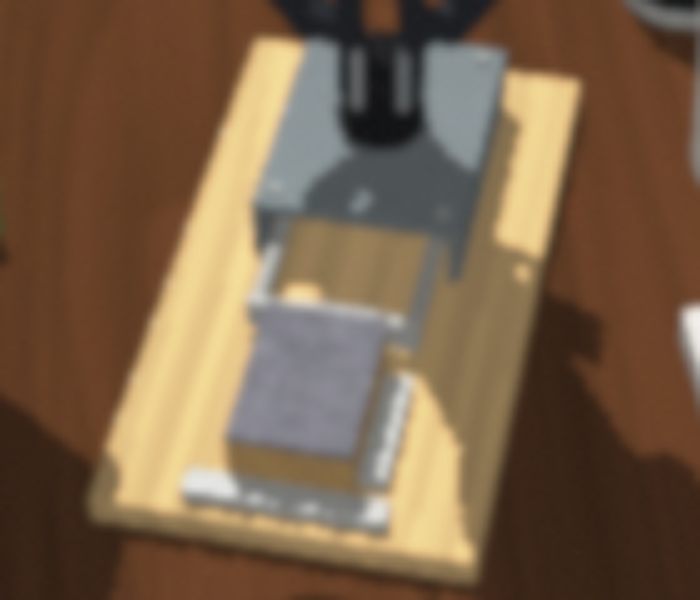

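The jaw (zoomed px about (320,310)) has moved up to the block. A little further, to feel the notch wall.

Request:
send_rows --pt "0 0 0 -0.6 230" --pt "0 0 0 0 230"

```text
clock: 22.45
tcp_pos: [0.5963, -0.0556, 0.0669]
orientation: [0.0, 0.997, -0.078, 0.001]
wrist_force: [-0.9, -3.1, 4.5]
finger_gap: 0.0138
```

```bash
python3 st.py
```

```text
22.45 tcp [ 0.5963 -0.0556  0.0669] bed [0.0013 0.0664] yaw -8.89 Fbed [-0.04 -3.2 ] Fz 4.49 Mz [-0.247  0.24  -0.084] gap 0.0138
```

Request:
send_rows --pt "0 0 0 -0.5 230" --pt "0 0 0 0 230"

```text
clock: 22.65
tcp_pos: [0.5963, -0.0556, 0.0669]
orientation: [0.0, 0.997, -0.082, 0.001]
wrist_force: [-1.7, -1.2, 5.9]
finger_gap: 0.0134
```

```bash
python3 st.py
```

```text
22.65 tcp [ 0.5963 -0.0556  0.0669] bed [0.0013 0.0664] yaw -9.38 Fbed [-1.28 -1.67] Fz 5.89 Mz [-0.273  0.271 -0.049] gap 0.0134
```

Request:
send_rows --pt "0 0 0 -0.5 230" --pt "0 0 0 0 230"

```text
clock: 22.85
tcp_pos: [0.5963, -0.0557, 0.0669]
orientation: [0.0, 0.996, -0.086, 0.001]
wrist_force: [-1.5, -1.5, 4.9]
finger_gap: 0.0134
```

```bash
python3 st.py
```

```text
22.85 tcp [ 0.5963 -0.0557  0.0669] bed [0.0014 0.0664] yaw -9.88 Fbed [-0.98 -1.86] Fz 4.92 Mz [-0.188  0.231 -0.061] gap 0.0134
```

Request:
send_rows --pt "0 0 0 -0.5 230" --pt "0 0 0 0 230"

```text
clock: 23.05
tcp_pos: [0.5963, -0.0556, 0.0669]
orientation: [0.0, 0.996, -0.09, 0.001]
wrist_force: [-1.5, -2.1, 4.5]
finger_gap: 0.0135
```

```bash
python3 st.py
```

```text
23.05 tcp [ 0.5963 -0.0556  0.0669] bed [0.0014 0.0664] yaw -10.38 Fbed [-0.86 -2.48] Fz 4.52 Mz [-0.241  0.297 -0.053] gap 0.0135
```

Request:
send_rows --pt "0 0 0 -0.5 230" --pt "0 0 0 0 230"

```text
clock: 23.25
tcp_pos: [0.5963, -0.0557, 0.0669]
orientation: [0.0, 0.995, -0.095, 0.001]
wrist_force: [-1.1, -1.5, 4.6]
finger_gap: 0.0137
```

```bash
python3 st.py
```

```text
23.25 tcp [ 0.5963 -0.0557  0.0669] bed [0.0013 0.0663] yaw -10.88 Fbed [-0.63 -1.75] Fz 4.56 Mz [-0.224  0.265  0.006] gap 0.0137
```

Request:
send_rows --pt "0 0 0 -0.5 230" --pt "0 0 0 0 230"

```text
clock: 23.45
tcp_pos: [0.5963, -0.0556, 0.0669]
orientation: [0.0, 0.995, -0.099, 0.001]
wrist_force: [-1.3, -2.1, 5.3]
finger_gap: 0.0134
```

```bash
python3 st.py; python3 -c "
from h import *
c=cam('side','side10')
cv2.imwrite('pics/side10z.png',cv2.resize(c['img'][200:320,220:360,::-1],None,fx=5,fy=5,interpolation=cv2.INTER_CUBIC))
from m import *
for n in ('side0','side9','side10'):
    c=load(n);P=cloud(c);z=P[...,2];a=np.radians(-16.2);D=P[...,:2]-np.array([.5765,-.119]);bx=D[...,0]*np.cos(a)+D[...,1]*np.sin(a);by=-D[...,0]*np.sin(a)+D[...,1]*np.cos(a)
    m=(z>.033)&(z<.0415)&(abs(bx)<.028)&(abs(bx)>.02)&(by<-.03)&(by>-.07); print(n,np.percentile(by[m],[5,50,95]).round(4),m.sum())
"
```

```text
23.45 tcp [ 0.5963 -0.0556  0.0669] bed [0.0014 0.0664] yaw -11.38 Fbed [-0.68 -2.41] Fz 5.32 Mz [-0.293  0.202 -0.064] gap 0.0134
side0 [-0.0473 -0.0398 -0.0368] 24
side9 [-0.0492 -0.0441 -0.0429] 6
side10 [-0.0452 -0.0413 -0.0407] 5
```

View pics/side10z.png

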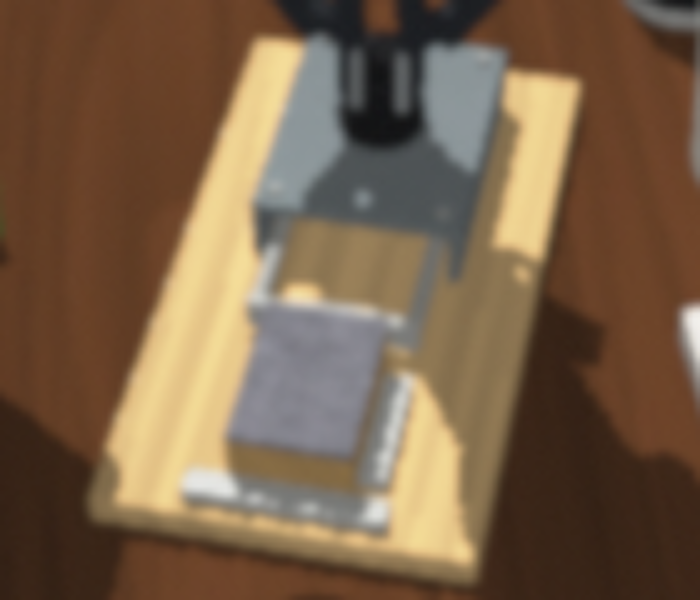

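Request:
send_rows --pt "0 0 0 -0.5 230" --pt "0 0 0 0 230"

```text
clock: 23.7
tcp_pos: [0.5963, -0.0557, 0.0669]
orientation: [0.0, 0.995, -0.103, 0.001]
wrist_force: [-1.7, -2.2, 4.4]
finger_gap: 0.0137
```

```bash
python3 st.py
```

```text
23.7 tcp [ 0.5963 -0.0557  0.0669] bed [0.0014 0.0663] yaw -11.88 Fbed [-0.99 -2.53] Fz 4.4 Mz [-0.234  0.228  0.046] gap 0.0137
```

Request:
send_rows --pt "0 0 0 -0.5 230" --pt "0 0 0 0 230"

```text
clock: 23.9
tcp_pos: [0.5963, -0.0557, 0.0669]
orientation: [0.0, 0.994, -0.108, 0.001]
wrist_force: [-1.1, -1.1, 4.9]
finger_gap: 0.013
```

```bash
python3 st.py
```

```text
23.9 tcp [ 0.5963 -0.0557  0.0669] bed [0.0014 0.0664] yaw -12.38 Fbed [-0.69 -1.4 ] Fz 4.88 Mz [-0.28   0.246  0.044] gap 0.013
```

Request:
send_rows --pt "0 0 0 -0.5 230" --pt "0 0 0 0 230"

```text
clock: 24.1
tcp_pos: [0.5963, -0.0557, 0.0669]
orientation: [0.0, 0.994, -0.112, 0.001]
wrist_force: [-1.6, -1.8, 5.3]
finger_gap: 0.0134
```

```bash
python3 st.py
```

```text
24.1 tcp [ 0.5963 -0.0557  0.0669] bed [0.0014 0.0663] yaw -12.87 Fbed [-1.08 -2.14] Fz 5.33 Mz [-0.216  0.276  0.095] gap 0.0134
```

Request:
send_rows --pt "0 0 0 -0.5 230" --pt "0 0 0 0 230"

```text
clock: 24.3
tcp_pos: [0.5963, -0.0557, 0.0669]
orientation: [0.0, 0.993, -0.116, 0.001]
wrist_force: [-1.2, -2.2, 4.9]
finger_gap: 0.0135
```

```bash
python3 st.py
```

```text
24.3 tcp [ 0.5963 -0.0557  0.0669] bed [0.0014 0.0663] yaw -13.36 Fbed [-0.52 -2.45] Fz 4.92 Mz [-0.293  0.28   0.145] gap 0.0135
```

The torque now climbs about 0.05 per half degree, having been near zero inside the notch, so the wall is felt. Stopping here, letting go and lifting.

Request:
send_rows --pt "0 0 0 0 180" --pt "0 0 0 0 120" --pt "0 0 0 0 60" --pt "0 0 0 0 40" --pt "0 0 0 0 40" --pt "0 0 0.02 0 40" --pt "0 0 0.04 0 40" --pt "0 0 0.04 0 40" --pt "0 0 0.04 0 40" --pt "0 0 0 0 40"

```text
clock: 25.3
tcp_pos: [0.5991, -0.0561, 0.2129]
orientation: [0.001, 0.993, -0.116, 0.005]
wrist_force: [0.7, 0.3, 1.2]
finger_gap: 0.072
```

Request:
send_rows --pt "-0.03 -0.03 0 0 40" --pt "-0.03 -0.03 0 0 40" --pt "-0.03 -0.03 0 0 40" --pt "-0.02 -0.04 0 0 40" --pt "0 -0.04 0 0 40" --pt "0 0 0 0 40" --pt "0 0 0 0 40"

```text
clock: 26.0
tcp_pos: [0.4855, -0.2261, 0.2057]
orientation: [-0.0, 0.993, -0.118, -0.0]
wrist_force: [-0.3, -0.3, -0.3]
finger_gap: 0.072
```

```bash
python3 st.py; python3 w.py w11; python3 blk.py w11; python3 bed.py w11; python3 -c "
from h import *
cam('top','top11');c=cam('side','side11')"; python3 blk.py side11
```

```text
26.0 tcp [ 0.4855 -0.2261  0.2057] bed [-0.0575 -0.1282] yaw -13.5 Fbed [-0.21 -0.42] Fz -0.31 Mz [-0.002  0.013 -0.055] gap 0.072
26.05 [ 0.48558434 -0.22515732  0.20576084] -13.403258963990023 0.07239230753412931 [-0.56054137  0.00444885  0.89708277]
block in bed ((1.3344612121582031, -94.29460144042969), (80.08883666992188, 56.6067008972168), 89.9563980102539) 0.04654674403164999 5694
board -x edge slope 0.019 at mid -0.0833 6
board +x edge slope 0.0009 at mid 0.0856 6
board -x edge slope 1.6038 at mid -0.0687 10
board +x edge slope 0.0007 at mid 0.0857 10
board z 0.014531337313410164
housing front (2mm) slope 0.0009 at mid 0.0026 9
housing x -0.04870856495262849 0.051171404951469636
housing x -0.048669869649143674 0.0516040960547155
jaw -0.029546219524462132 0.029945383693378506 -0.06970215284890718 -0.04224395063517729 0.03826995303521835
jaw face (-47) slope 0.0042 at mid -0.0538 5
side stop x [0.03314953 0.0370258  0.04168817 0.04549229] y -0.13997095948175553 -0.06426834818563704 0.02252661382605836 421
end stop y [-0.14732692 -0.14598755 -0.13553115 -0.12056893] x -0.043686987400193306 0.046303478567733126 793
block in bed ((0.6897792816162109, -94.55858612060547), (56.69241714477539, 84.56414031982422), 0.17713141441345215) 0.04765628044498904 775
bar in bed ((1.0838956832885742, 62.53367233276367), (14.038700103759766, 43.55354690551758), 4.019692420959473) 0.09258106703190805 101
world ((594.9871826171875, -59.2516975402832), (43.553565979003906, 14.038716316223145), 77.81973266601562)
```

View pics/w11.png

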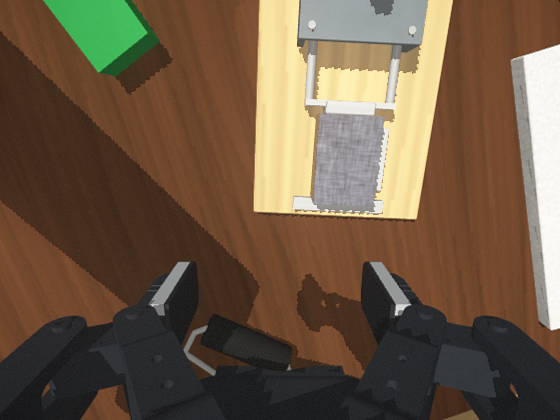

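View pics/side11.png

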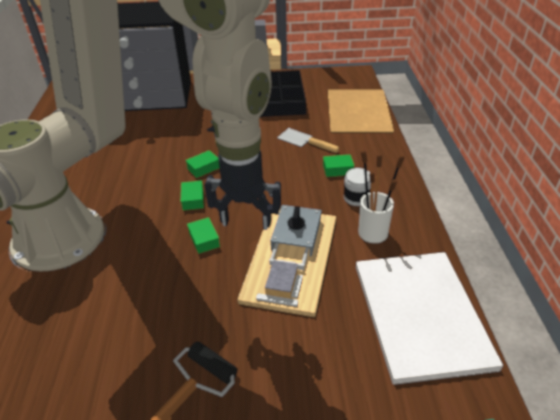

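The jaw sits on the block's edge at wrist px (350,107), and the block is flush against both stops. The knob has stayed at about 86° clockwise, the gripper touches nothing, and everything else in view stands where it was.

```bash
python3 -c "
from h import *
print(ticket.hand_in())"
```

```text
the job is handed in; nothing more can be done
None
```

The 56 × 80 mm block is in the bed, flush against both stops and clamped by the jaw, and the job was handed in at about 26 s. No verdict was reported.

**What I did:**
- I took the block across its 56 mm and laid it about 4 mm short of both stops. I then slid it home with no more than about 13 N at the wrist.
- I turned the knob clockwise from about 16°. The spring began to draw it on at about 70°, and I stopped at about 87°, where the torque at rest had risen to about 0.15 N m against the notch wall. I then let go.

**Last checks:**
- **Block:** the wrist camera put it within about 0.3 mm of flush sideways and about 1 mm at the end stop, square to about 0.1°. The camera is only good to about 2 mm; while sliding, the block stopped and the force rose against each stop.
- **Jaw:** it is on the block, with its clamping face reading about 1 mm off its nominal place. The camera cannot show the clamping force, but the knob's torque had fallen to about zero before the wall, so the cam was no longer holding the jaw back.
- **Knob:** it stayed at about 86° after release.
- **Other things:** those visible in the last pictures had not visibly moved, though I did not measure them. The arm hides the two small grey blocks in the last side view.

**Disagreements:** the top and wrist cameras differed by about 1–2 mm on where the bed lies sideways, and I used the wrist camera. Turning torque was about 0.3 N m while moving but about 0.1 at rest, so I judged the wall from readings at rest.

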